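Seat the gel tray and show the comb to the inspection camera

TASK

Get the gel caster ready: press the clear gel tray, cocked up on the rubber seal at one end, down until it lies flat and level on the caster's floor. Then lift the comb with the four broad teeth out of the rack and hold it up for the inspection camera: teeth straight down, flat side square to the camera, the middle of its toothed blade straight in front of the lens, level with it and about 12 cm from the glass. Finish while holding it still there; leave the fine comb, camera, tip box, bottle and timer undisturbed.

Things in the scene. Friction and masses are not known exactly. Their poses are not given: they have to be found in the camera images.
- caster: fixed grey gel caster. Origin: centre of its underside; x along its length. Base 150 (x) x 92 (y) x 10 mm, so its floor is 10 mm above the bench. End walls 12 mm thick, inner faces at x = -54 and +54 mm, tops 44 mm above the bench; side guides at y = -40, +40 mm, 5 mm high. Black rubber seals inside both end walls: the -x one is folded flat (3 mm thick), the +x one still juts inwards.
- seal_lip (a point): middle of the free edge of the +x seal at the start: a rubber lip 9 mm long and 78 mm wide, hinged at the +x end wall's inner face, upper face 22.5 mm above the bench, carrying the tray's raised end. Pressed through the tray with less than 10 N it folds down beside the tray's end and stays down.
- tray: loose clear gel tray in the caster, 100 (x) x 70 (y) mm, 0.09 kg. Origin: centre of its underside; x along the caster's x. Floor 4 mm thick; notched side walls 4 mm thick at y = -33, +33 mm, 22 mm high over all; ends open. At the start the -x end is on the caster's floor, the +x end 13 mm too high (tilt 0.13 rad). Seated, its origin is 10 mm and its floor's upper face 14 mm above the bench.
- rack: fixed white comb rack. Origin: centre of its underside; base 60 (x) x 192 (y) x 8 mm. Posts at y = -87, 0, +87 mm (14, 24, 14 mm wide, 36 mm deep in x, 70 mm high), each with an open notch 13 mm wide, its floor 62 mm above the bench. Combs hang by their bars in the notches at y = -46 and +46 mm, either comb in either place, teeth free between the posts.
- broad_comb: comb to show: loose, black plastic, 0.04 kg. Origin: midway along the tips of the teeth; x normal to its flat sides, y along it, z up. Four teeth 10 mm wide, 22 mm long; plain web above up to z = 38 mm (blade 58 mm wide, 3 mm thick); handle bar 84 (y) x 9 (x) mm from z = 38 to 50 mm. In the rack its origin is 24 mm, its bar's top 74 mm above the bench; lift it 50 mm or more to clear the rack.
- blade_middle (a point): middle of the broad comb's toothed blade: 19 mm above the tips of the teeth and 25 mm below the bar's middle height; axes as the comb's.
- fine_comb: the other comb, to be left alone: same plastic, same bar and blade width, but ten narrow teeth 3.4 mm wide and only 12 mm long, bar from z = 22 to 34 mm. Origin: midway along its tooth tips, axes like the broad comb's; in the rack its origin is 40 mm above the bench.
- lens (a point): centre of the inspection camera's front glass. It looks level along this frame's -x, roughly towards the robot; y to the side, z up. Housing 42 x 52 x 40 mm with a lens barrel 30 mm wide and 17 mm long, clamped on a 14 mm post, 286 mm high, that stands 70 mm behind the glass on a base 90 x 110 mm. Lens 170 to 250 mm above the bench, height and bearing differ each time.
- tip_box: bystander: blue pipette tip box with pink tips, 122 x 84 mm, 56 mm high. Origin: centre of its underside.
- bottle: bystander: closed reagent bottle, 60 mm in diameter, 110 mm high. Origin: centre of its underside.
- timer: bystander: white bench timer, 22 x 72 mm, 62 mm high. Origin: centre of its underside.

How it is judged (in metres and radians):
On the way, in this order (a step that is already met when the one before it is completed fails the run):
1. the gel tray is pressed flat and level onto the caster's floor (angle between tray's own z axis and vertical below 0.03 rad and z of tray in the frame of caster below 0.012 m), for 0.2 s.
2. the broad comb is lifted clear of the rack in the gripper (height (world z) of broad_comb above 0.075 m and contact force between the fingers and broad_comb above 0.5 N), for 0.2 s.
At the end, for the whole second after the job is handed in: Gripper holds the broad comb still, off the rack: blade middle within 15 mm (side, height) of the lens axis, 95 to 145 mm from the glass; teeth down and flat side square to the lens axis within 8 deg. Tray in the caster, level within 1.7 deg, its middle at most 2 mm above the floor (all of step 1 and contact force between the fingers and broad_comb above 0.5 N and contact force between broad_comb and rack below 0.05 N and height (world z) of broad_comb above 0.12 m and x of blade_middle in the frame of lens between -0.145 and -0.095 m and y of blade_middle in the frame of lens between -0.015 and 0.015 m and z of blade_middle in the frame of lens between -0.015 and 0.015 m and angle between broad_comb's own z axis and vertical below 0.14 rad and angle between the x axis of broad_comb and the x axis of lens, either way round below 0.14 rad and linear speed of broad_comb below 0.02 m/s); the arm keeps its last pose, push and grip.
It fails at once if the fine comb is disturbed (moved over 15 mm) (distance of fine_comb from where it was at the start of the episode above 0.015 m).
It fails at once if the inspection camera is shifted (over 10 mm) (distance of lens from where it was at the start of the episode above 0.01 m).
It fails at once if tip box, bottle or timer is moved (over 20 mm) (distance of any of tip_box, bottle, timer from where it was at the start of the episode above 0.02 m).
It also fails if it takes over 58 s, if anything falls off the work surface, if the arm or the gripper's body presses on something with over 40 N, if the wrist force passes 120 N, or if a joint passes its speed limit or range.

ROBOT

A 6-joint arm with a two-finger parallel gripper is mounted at the origin on the work surface. World frame = base frame: x ahead of the robot, y to its left, z up, the work surface at z = 0. Lengths are in mm, angles in rad, forces in N, time in s.
With the tool pointing down it reaches from about 300 to 850 mm from the base axis. Payload 5.4 kg.
Tool frame: the origin (TCP) lies midway between the tips of the shut fingers; the grasp point (between the pads) lies r.grip_depth behind it (r.grip_depth is the distance from the TCP to the grasp point, in mm); z points along the fingers, y is the line along which they close (so a half turn about z gives the same grasp; the last joint's range is limited). The gripper opens to 85 mm and grips with 20 to 120 N. Pads are 22 mm wide; open, the fingers measure 114 mm over their backs; the gripper's body (76 mm by 85 mm) begins 54 mm behind the grasp point. The pads swing forward as they close: fully open they stand 13 mm farther back than shut.
Start: joints at [1.096, 0.158, 1.597, -0, 1.386, -0.21], TCP at [150.498, 554.938, 231.299] pointing down, gripper open.
Joint ranges: [-2.91, 2.91], [-0.94, 2.29], [0.18, 2.7], [-1.29, 4.43], [0.17, 2.64], [-3, 3]. Speed limits (rad/s): [2.57, 2.57, 3.14, 3.14, 3.14, 3.14].

INTERFACE

Orientations are given as a 3x3 rotation matrix whose columns are the frame's x, y, z axes.
In Python, from plant import r gives the robot as it stands.
- The arm moves only by the tool hand_motion, called after "Call:" by a JSON object that holds its "fn" and its "kwargs". Schema: {"type":"object","properties":{"ticks":{"type":"array","items":{"type":"array","items":{"type":"array","items":{"type":"number"},"minItems":7,"maxItems":7},"minItems":1,"maxItems":10},"minItems":1,"maxItems":1},"force":{"type":"number"},"only":{"type":"string"},"quiet":{"type":"boolean"},"lines":{"type":"string"}},"required":["ticks"],"additionalProperties":false}. ticks is a list that holds a single list of rows (three levels of brackets), with 1 to 10 rows, each of 7 numbers: dx, dy, dz in shares of the most that a row can go, 1 being 62.5 mm, then a rotation vector rx, ry, rz in parts of the range, where 1.0 means pi rad, then the finger opening in mm; each row shifts and turns the commanded pose from where the row before left it, along the tool's axes as they then stand; what a row does not reach is not made up. A row lasts 1/8 s, in which the tool goes at most 62.5 mm and 0.188 rad, less where a joint would pass 70% of its speed; a pose out of reach is approached as far as the arm can. The fingers move at their own pace and stop on an object; force is the grip in N (left out, the last holds). Time passes only in rows, so rows that do not move let the fingers close. The tool returns the time, the measured TCP pose, the force, the opening and the grip force at its end. only (a regular expression) keeps the lines of the reply that match it, lines (a string "A,B") keeps lines A to B, and quiet returns only ok. A shift or turn number past 1, either way, is cut back to 1. Input that does not fit is refused with a message, and nothing moves.
- r.observe(): the state, without advancing time (a new reading comes with each control period).
- r.capture(name): name is "side" or "top"; returns the picture (420x560x3 uint8, red, green, blue); there is no depth.
- r.camera_model(name): a dict with "K" (3x3 intrinsics, pixels), "R" (3x3) and "t" (3): a world point X has camera coordinates R X + t. Camera axes: x right, y down, z forward; pixel columns grow to the right and rows downward; lengths in mm; the calibration is good to about 2 mm. A picture is of the moment at which its call begins. camera_model takes no time and is no camera call.
- r.finish_job(): hands the job in; it is judged then, once.
The state is a dict: "clock": time; "q": joint angles; "joint_velocities": joint speeds; "effort": joint torques, N m; "ee_pos": TCP position; "orientation": TCP orientation; "wrist_force": force on the tool from outside, world axes, zero at the start; "ft_torque": the same for the moment, N m; "grip_width": finger opening in mm; "finger_force": force on a finger pad.
Only numpy, scipy, OpenCV 4.12 (cv2) and the standard library are available. Lean on these libraries where they do the work, as an engineer would, in place of code of your own. Each camera call takes 0.05 s, during which the arm holds its last target. There are 200 camera calls.

## Working session

There is one attempt and no reset: what is moved stays moved. The work goes in short steps, Python scripts to look and compute and a tool call to move; the robot and the scene stay as the last step left them, time stands still between calls to the robot, and variables do not carry over. Pictures are saved under pics/ and viewed, at most 10 in all, crops included, and the job is handed in when it is done.

```bash
ls; mkdir -p pics
```

Run:
```python
from plant import r
import cv2
for n in("side","top"):
    im=r.capture(n); cv2.imwrite(f"pics/{n}0.png",cv2.cvtColor(im,cv2.COLOR_RGB2BGR))
    m=r.camera_model(n); print(n,m["K"],m["R"],m["t"])
o=r.observe(); print(o["clock"],o["ee_pos"],o["orientation"],r.grip_depth,o["grip_width"])
```

```text
pics
plant.py
side [[530.08872879   0.         273.35128272]
 [  0.         530.08872879 211.87818162]
 [  0.           0.           1.        ]] [[ 0.89100336 -0.45383539  0.0121018 ]
 [-0.29388214 -0.59687903 -0.7465713 ]
 [ 0.34604378  0.66164104 -0.66519534]] [-486.70523815  269.71680572 1082.48199122]
top [[403.67034735   0.         286.38024564]
 [  0.         403.67034735 203.72391118]
 [  0.           0.           1.        ]] [[-0.02153572 -0.99976152  0.00362169]
 [-0.98692464  0.02068014 -0.15985019]
 [ 0.15973717 -0.00701682 -0.98713464]] [  8.4963082  561.95790792 903.94329066]
0.1 [150.24249427 554.45830241 230.38272579] [[-9.65148269e-01  2.61702460e-01 -8.00813278e-04]
 [ 2.61703422e-01  9.65147122e-01 -1.53345297e-03]
 [ 3.71594215e-04 -1.68958506e-03 -9.99998504e-01]] 18.700000000000003 85.49396389345388
```

View pics/top0.png

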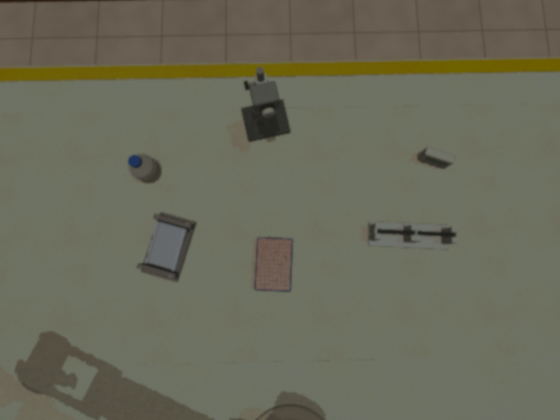

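View pics/side0.png

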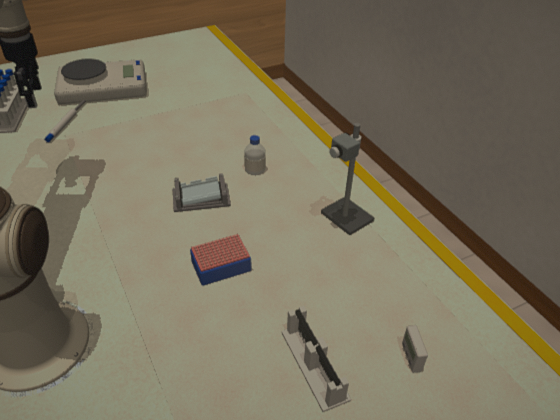

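The top view shows the caster near (167,246), the rack near (412,235) and the camera near (265,105). The side view shows them near (201,192), (317,355) and (347,150–215). I'll enlarge these.

Create h.py:
```python
import cv2,numpy as np
def panel(im,x0,y0,w,h,s):
    c=im[y0:y0+h,x0:x0+w]; c=np.clip(255*(c/255.)**.6,0,255).astype(np.uint8)
    c=cv2.resize(c,None,fx=s,fy=s,interpolation=cv2.INTER_CUBIC)
    for x in range(-(-x0//10)*10,x0+w,10):
        cv2.line(c,((x-x0)*s,0),((x-x0)*s,6),(0,0,255),1); cv2.putText(c,str(x),((x-x0)*s+1,16),0,.33,(0,0,255),1)
    for y in range(-(-y0//10)*10,y0+h,10):
        cv2.line(c,(0,(y-y0)*s),(6,(y-y0)*s),(0,0,255),1); cv2.putText(c,str(y),(8,(y-y0)*s+4),0,.33,(0,0,255),1)
    return c
def ray(m,u,v):
    K,R,t=[np.array(m[k],float) for k in"KRt"]; C=-R.T@t
    d=R.T@np.linalg.inv(K)@[u,v,1]; return C,d/np.linalg.norm(d)
def onz(m,u,v,z):
    C,d=ray(m,u,v); return C+d*(z-C[2])/d[2]
def tri(ms,uvs):
    A=np.zeros((3,3));b=np.zeros(3)
    for m,(u,v) in zip(ms,uvs):
        C,d=ray(m,u,v);P=np.eye(3)-np.outer(d,d);A+=P;b+=P@C
    return np.linalg.solve(A,b)
def proj(m,X):
    K,R,t=[np.array(m[k],float) for k in"KRt"]
    p=(np.atleast_2d(X)@R.T+t)@K.T; return p[:,:2]/p[:,2:]
```

Run:
```python
from h import *
T=cv2.imread("pics/top0.png");S=cv2.imread("pics/side0.png")
def put(o,c,x,y): o[y:y+c.shape[0],x:x+c.shape[1]]=c
o=np.zeros((600,800,3),np.uint8)
put(o,panel(S,165,170,75,45,6),0,0); put(o,panel(S,315,120,66,60,5),460,0); put(o,panel(S,275,300,80,54,6),0,275);put(o,panel(S,315,180,65,58,5),470,305)
cv2.imwrite("pics/cs.png",o)
o=np.zeros((600,800,3),np.uint8)
put(o,panel(T,130,205,70,80,5),0,0); put(o,panel(T,235,62,62,82,5),360,0); put(o,panel(T,360,215,105,36,5),0,415)
cv2.imwrite("pics/ct.png",o)
```

```text
(no output)
```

View pics/cs.png

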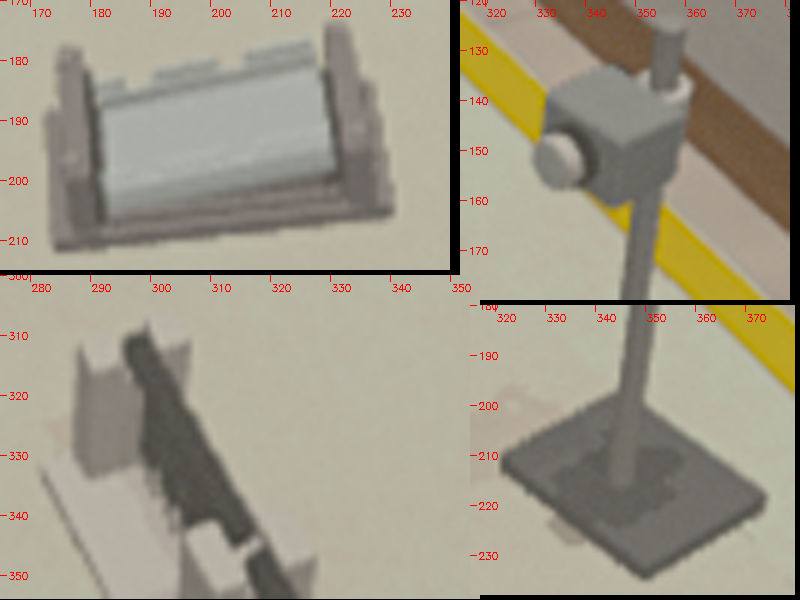

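View pics/ct.png

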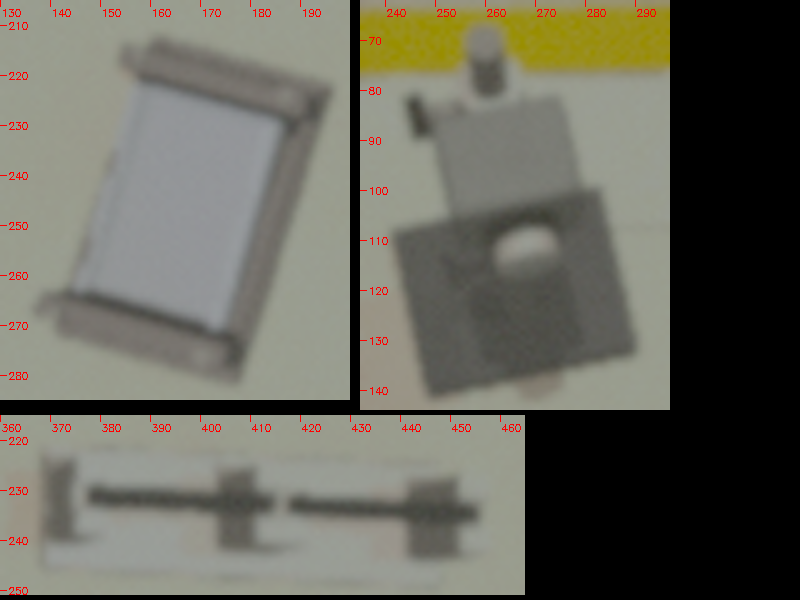

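Create est.py:
```python
from h import *
from plant import r
from scipy.optimize import least_squares
mt,ms=r.camera_model("top"),r.camera_model("side")
print("rack ends",onz(mt,377.5,231,74),onz(mt,455.5,234.7,74))
print("post top",tri([mt,ms],[(260,69.6),(357,124)]))
b=[(242,108.4),(283,100),(290.4,132.4),(249,141.6)]
B=np.array([onz(mt,*p,10) for p in b]);print("base top",B.round(1),B.mean(0))
d=B[1]-B[2]+B[0]-B[3];print("yaw lens x",np.arctan2(d[1],d[0]))
e=B[0]-B[1]+B[3]-B[2];print("yaw from y",np.arctan2(-e[0],e[1]),np.linalg.norm(d)/2,np.linalg.norm(e)/2)
print("lens",tri([mt,ms],[(266,117),(335,152)]))
c=[(161,212.5),(196,223),(177.5,281),(141,271)]
P=np.array([onz(mt,*p,5) for p in c]);print("caster",P.round(1),P.mean(0))
d=P[0]-P[3]+P[1]-P[2];print(np.arctan2(d[1],d[0]),np.linalg.norm(d)/2)
s=[onz(ms,174,211.5,0),onz(ms,230.5,205.8,0)];print("caster side base",s)
```

```bash
python3 est.py
```

```text
rack ends [ 490.71691301 -207.4319652    74.        ] [ 478.63613806 -382.8998653    74.        ]
post top [773.97822873  41.565495   287.05676995]
base top [[814.8 103.5  10. ]
 [835.3  -0.9  10. ]
 [748.9 -17.7  10. ]
 [727.   86.4  10. ]] [781.51890793  42.84327084  10.        ]
yaw lens x 0.19272994459363652
yaw from y 0.20030013574200173 88.73663987117594 106.36088935544338
lens [708.66522438  31.87584835 234.81310681]
caster [[553.2 302.7   5. ]
 [525.7 217.    5. ]
 [388.  258.9   5. ]
 [413.3 346.4   5. ]] [470.03829661 281.24647179   5.        ]
-0.29915987516267967 145.25993869747973
caster side base [array([387.57911286, 262.71017806,   0.        ]), array([529.48382147, 218.26854481,   0.        ])]
```

Create ov.py:
```python
from h import *
from plant import r
mt,ms=r.camera_model("top"),r.camera_model("side")
def pose(x,y,yaw,z=0,pitch=0):
    c,s=np.cos(yaw),np.sin(yaw);a,b=np.cos(pitch),np.sin(pitch)
    return np.array([[c,-s,0],[s,c,0],[0,0,1]])@np.array([[a,0,b],[0,1,0],[-b,0,a]]),np.array([x,y,z])
def box(x0,x1,y0,y1,z0,z1):
    p=np.array([[x,y,z] for x in(x0,x1) for y in(y0,y1) for z in(z0,z1)],float)
    return [(p[i],p[j]) for i in range(8) for j in range(i+1,8) if (p[i]!=p[j]).sum()==1]
def view(im,m,x0,y0,w,h,s,items):
    c=panel(im,x0,y0,w,h,s)
    for (R,t),edges,col in items:
        for a,b in edges:
            q=(proj(m,np.array([a,b])@R.T+t)-[x0,y0]+.5)*s
            cv2.line(c,*[tuple(int(v) for v in k) for k in q],col,1,cv2.LINE_AA)
    return c
rk=pose(484.7,-295.2,np.arctan2(12.1,175.5)*-1+0)
```

Run:
```python
from ov import *
T=cv2.imread("pics/top0.png");S=cv2.imread("pics/side0.png")
# y axis of rack along +y world: dir (490.7-478.6,175.5) -> yaw=-atan
rk=pose(484.7,-295.2,-np.arctan2(12.1,175.5))
G,Rd,B=(0,200,0),(0,0,255),(255,0,0)
R=[(rk,box(-30,30,-96,96,0,8),G)]
for y,w in((-87,14),(0,24),(87,14)): R.append((rk,box(-18,18,y-w/2,y+w/2,8,70),G))
for y in(-46,46): R.append((rk,box(-1.5,1.5,y-29,y+29,24,62),Rd)); R.append((rk,box(-1.5,1.5,y-29,y+29,40,52),B))
ca=pose(470,281,-.299)
C=[(ca,box(-75,75,-46,46,0,10),G),(ca,box(-66,-54,-46,46,10,44),G),(ca,box(54,66,-46,46,10,44),G)]
tr=pose(470,281,-.299,16.5,-.13); C+=[(tr,box(-50,50,-35,35,0,22),Rd)]
L=pose(706,29,.197,235); 
L=[(L,box(17,59,-26,26,-20,20),G),(L,box(0,17,-15,15,-15,15),Rd),(L,box(69.9,70,-7,7,-235,51),B),(L,box(25,115,-55,55,-235,-225),B)]
def put(o,c,x,y): o[y:y+c.shape[0],x:x+c.shape[1]]=c
o=np.zeros((600,800,3),np.uint8)
put(o,view(S,ms,275,300,80,110,5,R),0,0)
put(o,view(S,ms,165,170,72,45,5,C),405,0)
put(o,view(S,ms,312,120,66,116,3,L),405,235)
put(o,view(T,mt,235,62,62,82,3,L),610,235)
cv2.imwrite("pics/o1.png",o)
```

```text
(no output)
```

View pics/o1.png

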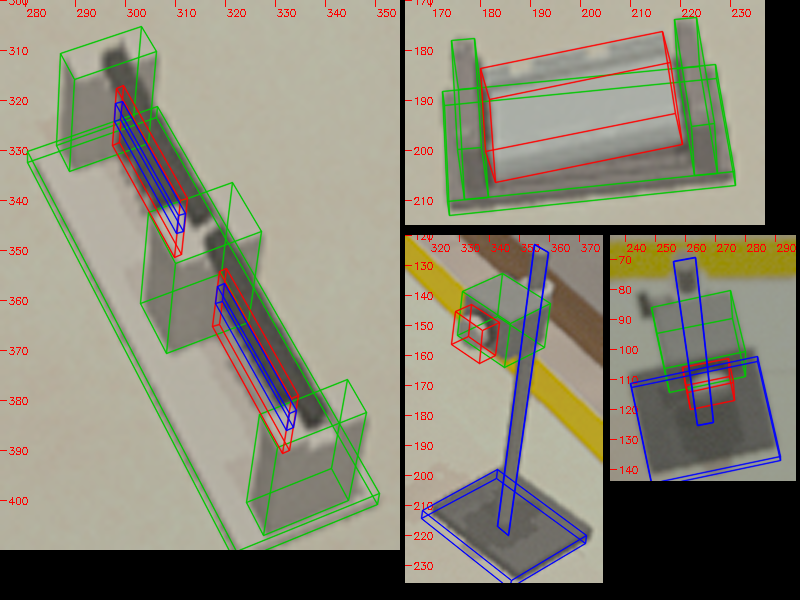

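Run:
```python
from ov import *
T=cv2.imread("pics/top0.png");S=cv2.imread("pics/side0.png")
o=np.zeros((600,800,3),np.uint8)
a=panel(S,275,300,80,110,5);o[:550,:400]=a
def put(o,c,x,y): o[y:y+c.shape[0],x:x+c.shape[1]]=c
G=(0,200,0)
c=cv2.imread("pics/side0.png")
put(o,panel(S,285,305,48,40,8),405,0)
put(o,panel(S,305,345,48,34,8),405,325)
cv2.imwrite("pics/o2.png",o)
```

```text
(no output)
```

View pics/o2.png

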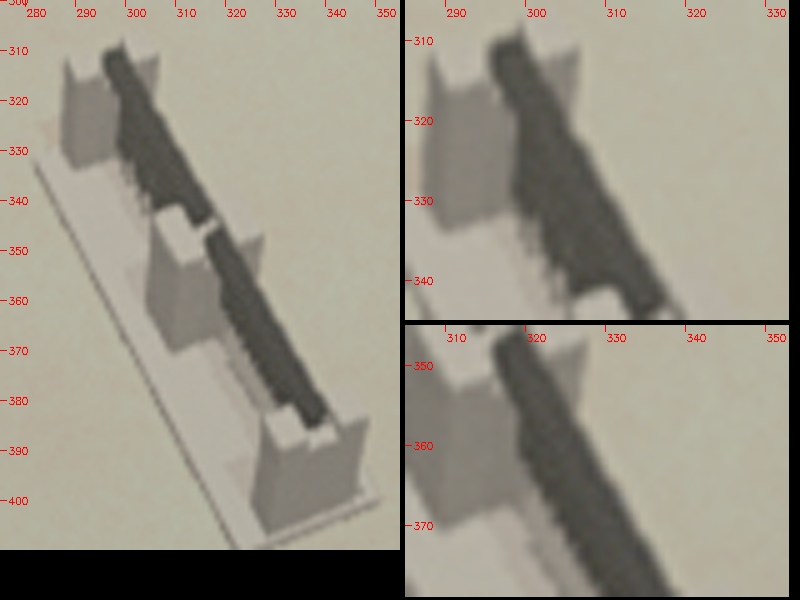

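The broad comb, with the long teeth, hangs at the rack's +y place (the upper-left one in the side view, around (300–315, 310–343)). The fine comb is at (317–337, 347–385). The caster and post overlays fit, and the tray's far end is the raised one. Now I'll move over the tray with the fingers shut.

Units first: shifts go in shares of 62.5 mm and turns go in shares of pi rad. So -52 mm is -0.832, -22.5 mm is -0.36.

Call:
{"fn": "hand_motion", "kwargs": {"ticks": [[[-0.832,-0.36,0,0,0,0,0],[-0.832,-0.36,0,0,0,0,0],[-0.832,-0.36,0,0,0,0,0],[-0.832,-0.36,0,0,0,0,0],[-0.832,-0.36,0,0,0,0,0],[-0.832,-0.36,0,0,0,0,0],[-0.832,-0.36,0,0,0,0,0],[-0.784,-0.36,0,0,0,0,0],[0,0,0,0,0,0,0],[0,0,0,0,0,0,0]]], "force": 40}}

```text
clock: 1.35
ee_pos: [501.4, 273.3, 230.8]
orientation: [[-0.965, 0.262, -0.001], [0.262, 0.965, 0.0], [0.001, -0.0, -1.0]]
wrist_force: [-0.6, -0.2, -0.5]
grip_width: -0.2
finger_force: 0.0
```

To row units: 50 mm is 0.8, 40 mm is 0.64.

Call:
{"fn": "hand_motion", "kwargs": {"ticks": [[[0,0,0.8,0,0,0,0],[0,0,0.8,0,0,0,0],[0,0,0.8,0,0,0,0],[0,0,0.64,0,0,0,0],[0,0,0,0,0,0,0]]]}}

```text
clock: 1.98
ee_pos: [497.6, 273.3, 37.9]
orientation: [[-0.966, 0.26, -0.008], [0.26, 0.966, -0.002], [0.007, -0.004, -1.0]]
wrist_force: [-0.3, 0.5, -0.2]
grip_width: 0.0
finger_force: 0.0
```

Call:
{"fn": "hand_motion", "kwargs": {"ticks": [[[0,0,0.08,0,0,0,0],[0,0,0.08,0,0,0,0],[0,0,0.064,0,0,0,0],[0,0,0.064,0,0,0,0],[0,0,0.064,0,0,0,0],[0,0,0,0,0,0,0]]]}}

```text
clock: 2.72
ee_pos: [501.9, 273.1, 19.2]
orientation: [[-0.965, 0.262, -0.0], [0.262, 0.965, -0.0], [0.0, -0.0, -1.0]]
wrist_force: [-0.2, -0.4, 0.1]
grip_width: 0.0
finger_force: 0.0
```

Call:
{"fn": "hand_motion", "kwargs": {"ticks": [[[0,0,0.032,0,0,0,0],[0,0,0.032,0,0,0,0],[0,0,0,0,0,0,0]]]}}

```text
clock: 3.1
ee_pos: [501.8, 273.0, 15.0]
orientation: [[-0.965, 0.262, -0.0], [0.262, 0.965, -0.0], [0.0, -0.0, -1.0]]
wrist_force: [0.0, -0.3, 0.4]
grip_width: -0.4
finger_force: 0.0
```

To row units: 2 mm is 0.032, 1 mm is 0.016.

Call:
{"fn": "hand_motion", "kwargs": {"ticks": [[[0,0,0.032,0,0,0,0],[0,0,0.016,0,0,0,0],[0,0,0,0,0,0,0],[0,0,0,0,0,0,0]]]}}

```text
clock: 3.6
ee_pos: [502.3, 273.2, 14.0]
orientation: [[-0.965, 0.261, -0.0], [0.261, 0.965, -0.0], [0.0, -0.0, -1.0]]
wrist_force: [-4.9, -2.8, 14.0]
grip_width: 0.2
finger_force: 6.7
```

Run:
```python
from ov import *
S=cv2.cvtColor(r.capture("side"),cv2.COLOR_RGB2BGR);T=cv2.cvtColor(r.capture("top"),cv2.COLOR_RGB2BGR)
o=np.zeros((600,800,3),np.uint8)
ca=pose(471,283,-.299,10); it=[(ca,box(-50,50,-35,35,0,22),(0,0,255))]
o[:264,:400]=view(S,ms,160,150,80,53+13,5,[])[:264,:400] if 0 else cv2.resize(view(S,ms,160,150,80,66,5,[]),(400,330))[:264]
o[:330,400:800]=view(S,ms,160,150,80,66,5,it)
o[330:600,:400]=view(T,mt,125,210,80,54,5,[])
cv2.imwrite("pics/p1.png",o)
```

```text
(no output)
```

View pics/p1.png

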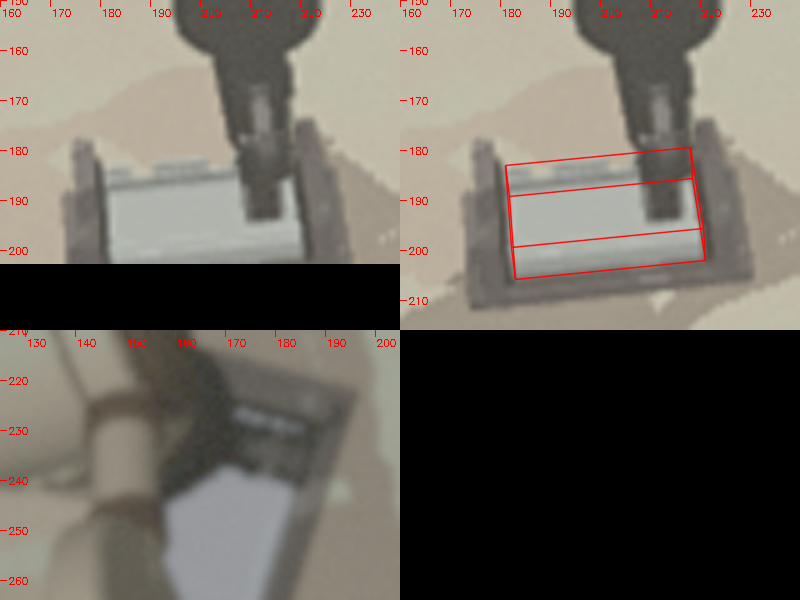

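The tray lies flat: the fingertip reads z = 14.0 mm with 14 N, and the outline follows the seated model. I'll press briefly harder, then lift and turn.

To row units: 1 mm is 0.016.

Call:
{"fn": "hand_motion", "kwargs": {"ticks": [[[0,0,0.016,0,0,0,0],[0,0,0,0,0,0,0],[0,0,0,0,0,0,0],[0,0,0,0,0,0,0]]]}}

```text
clock: 4.2
ee_pos: [502.3, 273.2, 14.0]
orientation: [[-0.965, 0.261, -0.001], [0.261, 0.965, -0.001], [0.0, -0.001, -1.0]]
wrist_force: [-9.0, -3.4, 20.8]
grip_width: -0.2
finger_force: 10.4
```

Call:
{"fn": "hand_motion", "kwargs": {"ticks": [[[0,0,-0.32,0,0,0,0],[0,0,-0.8,0,0,0,0],[0,0,-0.8,0,0,0,0],[0,0,-0.8,0,0,0,0],[0,0,-0.48,0,0,0,0],[0,0,0,0,0,0.0573,0],[0,0,0,0,0,0.0573,0],[0,0,0,0,0,0.0573,0],[0,0,0,0,0,0.0573,0]]]}}

```text
clock: 5.32
ee_pos: [502.1, 273.2, 211.9]
orientation: [[-0.548, 0.836, 0.001], [0.836, 0.548, 0.0], [-0.0, 0.001, -1.0]]
wrist_force: [-0.6, -0.2, -0.2]
grip_width: -0.2
finger_force: 0.0
```

Call:
{"fn": "hand_motion", "kwargs": {"ticks": [[[0,0,0,0,0,0.0573,45],[0,0,0,0,0,0.0573,45],[0,0,0,0,0,0.0573,45],[0,0,0,0,0,0.0366,45],[0,0,0,0,0,0,45],[0,0,0,0,0,0,45]]]}}

```text
clock: 6.08
ee_pos: [502.1, 273.1, 211.6]
orientation: [[0.067, 0.998, 0.0], [0.998, -0.067, 0.0], [0.0, 0.0, -1.0]]
wrist_force: [-0.0, 0.1, -0.4]
grip_width: 44.8
finger_force: 0.0
```

To row units: -58 mm is -0.928, 2.3 mm is 0.0368.

Call:
{"fn": "hand_motion", "kwargs": {"ticks": [[[-0.928,0.0368,0,0,0,0,45],[-0.928,0.0368,0,0,0,0,45],[-0.928,0.0368,0,0,0,0,45],[-0.928,0.0368,0,0,0,0,45],[-0.928,0.0368,0,0,0,0,45],[-0.928,0.0368,0,0,0,0,45],[-0.928,0.0368,0,0,0,0,45],[-0.928,0.0368,0,0,0,0,45],[-0.928,0.0368,0,0,0,0,45],[0,0,0,0,0,0,45]]]}}

```text
clock: 7.32
ee_pos: [486.1, -252.7, 211.4]
orientation: [[0.073, 0.997, 0.0], [0.997, -0.073, -0.001], [-0.001, 0.0, -1.0]]
wrist_force: [-0.8, 0.9, -0.5]
grip_width: 45.0
finger_force: 0.0
```

Call:
{"fn": "hand_motion", "kwargs": {"ticks": [[[0,0,0.72,0,0,0,45],[0,0,0.72,0,0,0,45],[0,0,0.32,0,0,0,45],[0,0,0,0,0,0,45],[0,0,0,0,0,0,45]]]}}

```text
clock: 7.95
ee_pos: [487.5, -249.1, 102.7]
orientation: [[0.068, 0.998, 0.002], [0.998, -0.068, -0.001], [-0.001, 0.002, -1.0]]
wrist_force: [0.2, -0.0, 0.1]
grip_width: 45.0
finger_force: 0.0
```

Run:
```python
from ov import *
S=cv2.cvtColor(r.capture("side"),cv2.COLOR_RGB2BGR);T=cv2.cvtColor(r.capture("top"),cv2.COLOR_RGB2BGR)
print(r.observe()["ee_pos"])
o=np.zeros((600,800,3),np.uint8)
o[:600,:400]=panel(S,270,260,80,120,5)
o[:300,400:]=panel(T,365,200,80,60,5)
ca=pose(471,283,-.299,10)
o[310:600,400:]=view(S,ms,160,160,80,58,5,[(ca,box(-50,50,-35,35,0,22),(0,0,255))])
cv2.imwrite("pics/p2.png",o)
```

```text
[ 487.71661619 -249.53222578  103.0667443 ]
```

View pics/p2.png

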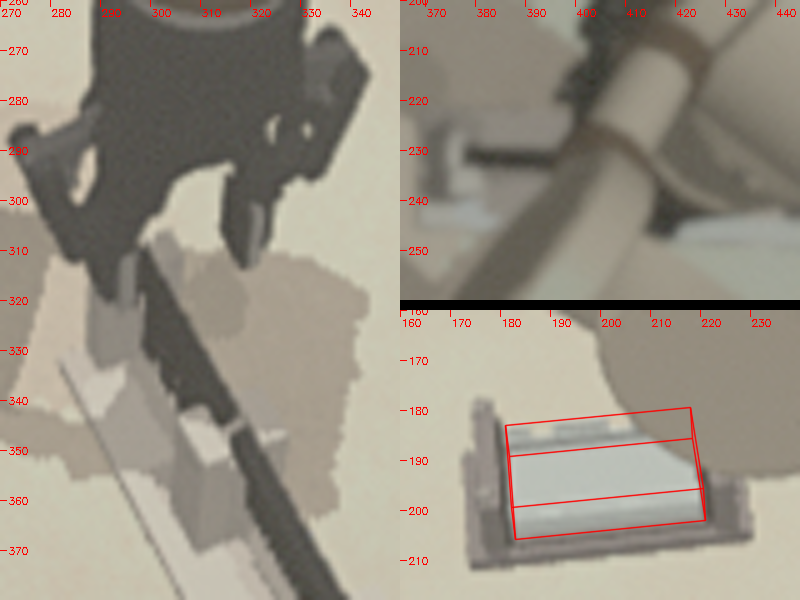

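The tray stays flat, with its walls on the model outline. The open fingers, tips near (292,319) and (317,313), straddle the broad comb's bar, so I'll descend and grip.

To row units: 25 mm is 0.4, 20 mm is 0.32.

Call:
{"fn": "hand_motion", "kwargs": {"ticks": [[[0,0,0.4,0,0,0,45],[0,0,0.32,0,0,0,45],[0,0,0.144,0,0,0,45],[0,0,0,0,0,0,45],[0,0,0,0,0,0,45]]]}}

```text
clock: 8.68
ee_pos: [487.4, -249.7, 48.5]
orientation: [[0.069, 0.998, 0.002], [0.998, -0.069, -0.001], [-0.001, 0.002, -1.0]]
wrist_force: [-0.5, -0.1, 0.4]
grip_width: 44.8
finger_force: 0.0
```

Call:
{"fn": "hand_motion", "kwargs": {"ticks": [[[0,0,0,0,0,0,0],[0,0,0,0,0,0,0],[0,0,0,0,0,0,0],[0,0,0,0,0,0,0],[0,0,0,0,0,0,0],[0,0,0,0,0,0,0]]], "force": 40}}

```text
clock: 9.43
ee_pos: [487.6, -249.5, 48.0]
orientation: [[0.069, 0.998, 0.002], [0.998, -0.069, -0.001], [-0.001, 0.002, -1.0]]
wrist_force: [6.5, -0.0, 3.1]
grip_width: 8.0
finger_force: 41.8
```

To row units: -30 mm is -0.48, -25 mm is -0.4.

Call:
{"fn": "hand_motion", "kwargs": {"ticks": [[[0,0,-0.128,0,0,0,0],[0,0,-0.24,0,0,0,0],[0,0,-0.32,0,0,0,0],[0,0,-0.4,0,0,0,0],[0,0,-0.48,0,0,0,0],[0,0,-0.48,0,0,0,0],[0,0,-0.48,0,0,0,0],[0,0,-0.384,0,0,0,0],[0,0,-0.16,0,0,0,0],[0,0,0,0,0,0,0]]], "force": 40}}

```text
clock: 10.68
ee_pos: [486.3, -249.0, 239.2]
orientation: [[0.069, 0.998, -0.001], [0.998, -0.069, 0.0], [0.0, -0.001, -1.0]]
wrist_force: [-0.0, 0.4, -0.2]
grip_width: 8.0
finger_force: 41.5
```

Run:
```python
from h import *
from plant import r
o=r.observe();R=np.array(o["orientation"]);p=np.array(o["ee_pos"]);print(p,o["finger_force"])
print(R.T@(np.array([589.3,6.6,240])-p))
```

```text
[ 486.28320359 -249.01871179  239.20335663] 41.46809935569763
[262.12120377  85.12205951  -0.85458682]
```

To row units: 32.7 mm is 0.5232, 10.6 mm is 0.1696.

Call:
{"fn": "hand_motion", "kwargs": {"ticks": [[[0.5232,0.1696,0,0,0,0,0],[0.5232,0.1696,0,0,0,0,0],[0.5232,0.1696,0,0,0,0,0],[0.5232,0.1696,0,0,0,0,0],[0.5232,0.1696,0,0,0,0,0],[0.5232,0.1696,0,0,0,0,0],[0.5232,0.1696,0,0,0,0,0],[0.5232,0.1696,0,0,0,0,0]]], "force": 40}}

```text
clock: 11.68
ee_pos: [588.5, 7.2, 237.2]
orientation: [[0.069, 0.998, -0.004], [0.998, -0.069, 0.0], [0.0, -0.004, -1.0]]
wrist_force: [0.1, -0.1, -0.6]
grip_width: 7.8
finger_force: 41.5
```

Call:
{"fn": "hand_motion", "kwargs": {"ticks": [[[0,0,0,0,0,-0.0286,0],[0,0,0,0,0,-0.0286,0],[0,0,0,0,0,-0.0271,0],[0,0,0,0,0,0,0],[0,0,0,0,0,0,0],[0,0,0,0,0,0,0]]]}}

```text
clock: 12.42
ee_pos: [589.1, 6.0, 238.9]
orientation: [[-0.194, 0.981, -0.001], [0.981, 0.194, 0.0], [0.0, -0.001, -1.0]]
wrist_force: [0.1, 0.4, 0.2]
grip_width: 8.0
finger_force: 41.5
```

Run:
```python
from ov import *
S=cv2.cvtColor(r.capture("side"),cv2.COLOR_RGB2BGR);T=cv2.cvtColor(r.capture("top"),cv2.COLOR_RGB2BGR)
cm=pose(589.3,6.6,.196,235-19);L=pose(707,30,.196,235)
it=[(cm,box(-4.5,4.5,-42,42,38,50),(0,0,255)),(cm,box(-1.5,1.5,-29,29,0,38),(0,0,255)),(L,box(0,17,-15,15,-15,15),(0,200,0)),(L,box(17,59,-26,26,-20,20),(0,200,0))]
o=np.zeros((600,800,3),np.uint8)
o[:450,:400]=panel(S,265,80,100,112,4)[:450] if 0 else cv2.resize(panel(S,265,80,100,112,4),(400,450))
o[:450,400:]=cv2.resize(view(S,ms,265,80,100,112,4,it),(400,450))
o[450:600,:400]=view(T,mt,220,80,80,30,5,[])
cv2.imwrite("pics/p3.png",o)
```

```text
(no output)
```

View pics/p3.png

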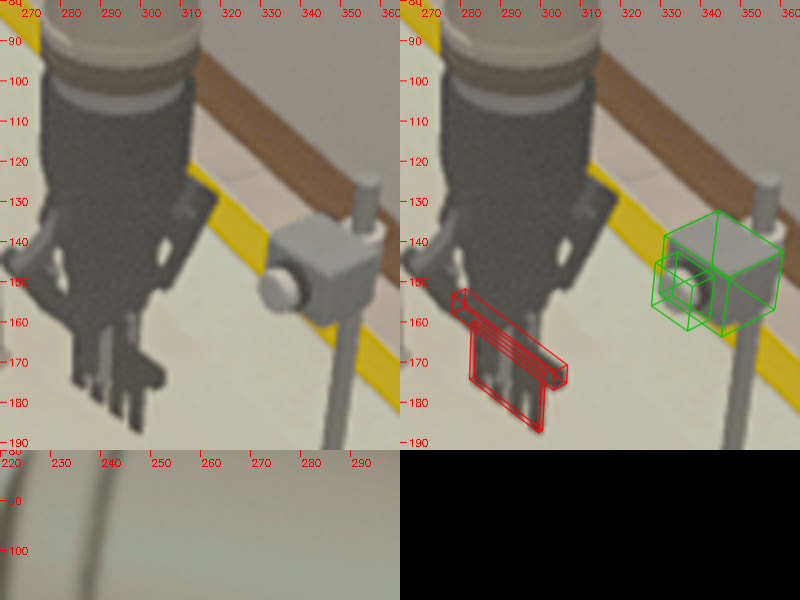

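The comb is held teeth down, its tips around (283–298, 175–187). It matches the target model to about 1–2 px, and the camera model overlays the housing equally well. I'm handing in.

Call:
{"fn": "hand_motion", "kwargs": {"ticks": [[[0,0,0,0,0,0,0],[0,0,0,0,0,0,0],[0,0,0,0,0,0,0]]]}}

```text
clock: 12.9
ee_pos: [589.3, 6.1, 239.3]
orientation: [[-0.195, 0.981, 0.0], [0.981, 0.195, -0.0], [-0.0, 0.0, -1.0]]
wrist_force: [-0.6, -0.2, -0.9]
grip_width: 8.0
finger_force: 41.5
```

```bash
python3 -c "
from plant import r
print(r.finish_job())"
```

```text
the job is handed in; nothing more can be done
None
```

The job is handed in at 12.9 s: the tray is pressed flat in the caster, and the broad comb is held still, teeth down and square to the lens, about 120 mm from the glass by my camera measurements; no verdict was returned.

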